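Refit the spring-axle roller in the turning cradle

ROBOT

A 7-joint arm with a two-finger parallel gripper is mounted at the origin on a cart in front of the work surface, level with it; the furniture and walls round the work are solid. World frame = base frame: x ahead of the robot, y to its left, z up, the work surface at z = 0. Lengths are in m, angles in rad, forces in N, time in s.
With the tool pointing down it reaches from about 0.35 to 0.775 m from the base axis. Payload 3.1 kg.
Tool frame: the origin (TCP) lies at the very end of the fingers, on their centre line; the grasp point (between the pads) lies robot.grip_point_offset behind it (robot.grip_point_offset is the distance from the TCP to the grasp point, in m); z points along the fingers, y is the line along which they close (so a half turn about z gives the same grasp; the last joint's range is limited). The gripper opens to 85 mm and grips with 20 to 120 N. Pads are 22 mm wide; open, the fingers measure 114 mm over their backs; the gripper's body (76 mm by 85 mm) begins 54 mm behind the grasp point. The pads swing forward as they close: fully open they stand 13 mm farther back than shut.
Start: joints at [-1.229, 0.311, 0.014, 1.512, -0.004, 1.319, -0.027], TCP at [0.206, 0.51, 0.194] pointing down, gripper open.
Joint ranges: [-2.7, 2.7], [-0.3, 1.91], [-1.27, 1.3], [0.12, 2.57], [-1.44, 4.58], [0.2, 2.03], [-3.05, 3.05]. Speed limits (rad/s): [2.79, 2.79, 3.14, 3.14, 3.14, 3.14, 3.14].

INTERFACE

Orientations are given as a rotation vector (axis times angle).
In Python, from station import robot, hand, solve_ik, monitor, vision, order gives the robot as it stands. The module is installed in compiled form; this text tells all that it offers. Calls block until the motion is done:
- robot.move_to(position, orientation): joint-space move of the TCP to a pose.
- robot.move_linear(position, feed=0.15, ori=None, f_stop=None): straight line of the TCP; ori=None keeps the orientation; feed is the mean speed in m/s. With f_stop (N) it stops when the force on the tool has changed by that much, and returns True; else False.
- robot.move_j(angles): joint-space move.
- hand.gripper_open() and hand.clamp(effort=None): open the fingers fully, or close them until they stop; effort is the grip in N (None keeps the last).
- robot.wait(seconds).
- solve_ik(position, orientation): joint angles nearest the present ones, or None.
- monitor.sense(): the state.
- vision.camera(name): name is "side" or "top" or "wrist"; returns a dict with "img" (400x640x3 uint8, red, green, blue), "z_map" (400x640 float32, m along the optical axis (not along the pixel's ray), 0 where there is no reading), "K" (3x3 intrinsics, pixels), "R" (3x3) and "t" (3): a world point X has camera coordinates R X + t; the wrist camera has in their place "T_tool_cam" (4x4, takes a point from camera to tool coordinates, whose origin is the TCP and whose axes are the flange's). Camera axes: x right, y down, z forward; pixel columns grow to the right and rows downward; lengths in m; the calibration is good to about 2 mm. A picture is of the moment at which its call begins: read the wrist's pose just before it.
A pose or a line that the arm cannot do raises robot.Unreachable and nothing moves.
- order.finish_job(): hands the job in; it is judged then, once.
The state is a dict: "time_s": time; "qpos": joint angles; "dq": joint speeds; "joint_efforts": joint torques, N m; "tool_pos": TCP position; "tcp_rot": TCP orientation; "force": force on the tool from outside, world axes, zero at the start; "ft_torque": the same for the moment, N m; "width": finger opening in m; "finger_force": force on a finger pad.
Only numpy, scipy, OpenCV 4.12 (cv2) and the standard library are available. Lean on these libraries where they do the work, as an engineer would, in place of code of your own. Each camera call takes 0.05 s, during which the arm holds its last target. There are 200 camera calls.

TASK

Take the loose rubber roller from its wooden rest and fit it in the empty front place of the turning cradle: its long sprung axle end in the recess of the tall cheek, its short fixed end in the recess of the low cheek. The height of the recesses is not known exactly, so press the sprung end in against the tall cheek, feel for the recess, and never force the roller against the cradle (stay below 25 N). Leave it snapped fully home at both ends and let go, and do not push the two small cones or the tape roll beside it out of place.

Things in the scene. Friction and masses are not known exactly. Their poses are not given: they have to be found in the camera images.
- roller: Loose roller: black rubber tube 110 mm long, 30 mm in diameter, about 0.25 kg, lying level in the rest, axis 40 mm above the bench; its middle 70 mm is free of the blocks. Origin on the axis at mid-tube; y along the tube to the sprung end. At -y a fixed round-nosed steel stub, 10 mm in diameter, stands out 12 mm; at +y a sprung pin.
- sprung_tip (a point): Nose of the sprung pin: steel, round-nosed, 10 mm in diameter, standing out 30 mm from the tube at +y. On the roller's axis, 85 mm from its origin with the spring free. The pin slides up to 25 mm into the tube: 2.5 N starts it, and 0.3 N more for each mm; it is damped (about 1.2 N more at 30 mm/s).
- plain_tip (a point): Nose of the short fixed stub: on the roller's axis, 67 mm from the roller's origin on its -y side.
- rest: Fixed wooden rest in which the roller lies at the start: board 80 x 130 x 8 mm with two vee blocks 12 mm thick across it, 43 mm either side of the middle, up to 40 mm high. Origin at the middle of its underside; the roller lies along its y axis.
- cradle: Fixed: plywood board 150 x 182 x 12 mm, grey cheeks at its y ends, the tall one at +y. Origin at bench height, 7 mm from mid-board to -y. Rollers lie along y: rear one (x = +45 mm, 30 mm thick) fitted, front place (x = -45 mm) empty. Home: roller's origin at x = -45, y = 0, y axes alike. Both cheeks are clamped together by hand, up to 10 mm above or below the heights given here; the true height is not reported.
- tall_nominal (a point): Nominal mouth centre of the recess in the tall cheek: cradle x -45, y +74 (inner face), 62 mm above the bench; true one up to 10 mm higher or lower. 14 mm wide, 13 high, 8 mm deep. Cheek 58 mm wide, top at 114 mm. Two guide strips 3 mm thick on the face form an upright channel 15 mm wide from 14 mm below to 15 mm above the recess centre, flaring to 43 mm at 47 mm above.
- low_nominal (a point): Nominal mouth centre of the recess in the low cheek: cradle x -45, y -60 (inner face), 62 mm above the bench; true one higher or lower by the same amount as the tall cheek's. 14 mm wide, 13 high, 7 mm deep; cheek top at 73 mm. The stub passes this cheek only with the roller 7 to 14 mm nearer the tall cheek than home (pin on its face, pushed in 18 to 25 mm; 3 mm at home).
- cone_a: Small cream cast cone, 38 mm in diameter, 62 mm high, standing on the bench between the rest and the cradle; origin at the middle of its foot. Bystander.
- cone_b: Small cream cast cone, 42 mm in diameter, 60 mm high, standing farther back between them; origin at the middle of its foot. Bystander.
- tape: Roll of masking tape, 93 mm in diameter, 24 mm high, lying flat at the back; origin at the middle of its underside. Bystander.

How it is judged:
At the end, for the whole second after the job is handed in: The sprung pin's nose is at least 5 mm beyond the tall cheek's inner face and the stub's nose at least 4 mm beyond the low cheek's, both within 7 mm sideways of the front roller line and 46 to 78 mm above the bench; the roller is level within 4 degrees, released and at rest (x of sprung_tip in the frame of cradle between -0.052 and -0.038 m and z of sprung_tip in the frame of cradle between 0.046 and 0.078 m and x of plain_tip in the frame of cradle between -0.052 and -0.038 m and z of plain_tip in the frame of cradle between 0.046 and 0.078 m and y of sprung_tip in the frame of cradle above 0.079 m and y of plain_tip in the frame of cradle below -0.064 m and linear speed of roller below 0.02 m/s and angle between roller's own y axis and vertical between 1.5 and 1.64 rad); the robot touches nothing.
It fails at once if the roller is forced against the cradle with more than 25 N (contact force between roller and cradle above 25 N).
It fails at once if the gripper or arm presses on the cradle with more than 25 N (contact force between any of the fingers, the arm and cradle above 25 N).
It fails at once if a cone or the tape roll is pushed more than 30 mm out of place (distance of any of cone_a, cone_b, tape from where it was at the start of the episode above 0.03 m).
It also fails if it takes over 58 s, if anything falls off the work surface, if the arm or the gripper's body presses on something with over 40 N, if the wrist force passes 120 N, or if a joint passes its speed limit or range.

## Working session

There is one attempt and no reset: what is moved stays moved. The work goes in short steps, each a Python script; the robot and the scene stay as the last script left them, time stands still between calls to the robot, and variables do not carry over. Pictures are saved under pics/ and viewed, at most 10 in all, crops included, and the job is handed in when it is done.

```bash
mkdir -p pics; python3 - <<'E'
from station import robot, hand, solve_ik, monitor, vision, order
import cv2,numpy as np
s=monitor.sense();print(s);print(robot.grip_point_offset)
for n in ("top","side"):
    c=vision.camera(n); np.savez(n+".npz",**c)
    cv2.imwrite(f"pics/{n}.png",c["img"][:,:,::-1]); print(n,c["K"],c["R"],c["t"])
E
```

```text
{'time_s': 0.0, 'qpos': array([-1.22872714,  0.31172965,  0.01398542,  1.51311098, -0.0043858 ,
        1.31918033, -0.0271924 ]), 'dq': array([-0.00135345, -0.00104309,  0.00084395,  0.00152776, -0.00054676,
        0.00076625, -0.00070418]), 'joint_efforts': array([ 6.42625264e-05, -3.79909480e+01,  1.45976306e-01, -2.30593014e+01,
        1.22103357e-02,  1.36645191e-02,  3.85149619e-06]), 'tool_pos': array([0.20561141, 0.50921878, 0.19309721]), 'tcp_rot': array([-0.59891883, -3.08361671,  0.00372583]), 'force': array([ 0.57905573, -0.13137166,  0.44636774]), 'ft_torque': array([-0.0243539 ,  0.00226948,  0.07636323]), 'finger_force': 0.0, 'width': 0.08523813989596445}
0.0187
top [[509.49137245   0.         309.60893265]
 [  0.         509.49137245 209.765586  ]
 [  0.           0.           1.        ]] [[ 0.01940437 -0.9997741  -0.00867309]
 [-0.98897482 -0.01791957 -0.14699556]
 [ 0.14680693  0.01142982 -0.98909913]] [0.02352546 0.58899873 1.38915633]
side [[405.33884098   0.         318.29247497]
 [  0.         405.33884098 192.42080918]
 [  0.           0.           1.        ]] [[ 0.92473814 -0.37994007 -0.02247059]
 [-0.21274175 -0.46703331 -0.85826618]
 [ 0.31559519  0.7984519  -0.51271263]] [-0.5015322   0.20916477  0.8379781 ]
```

View pics/top.png

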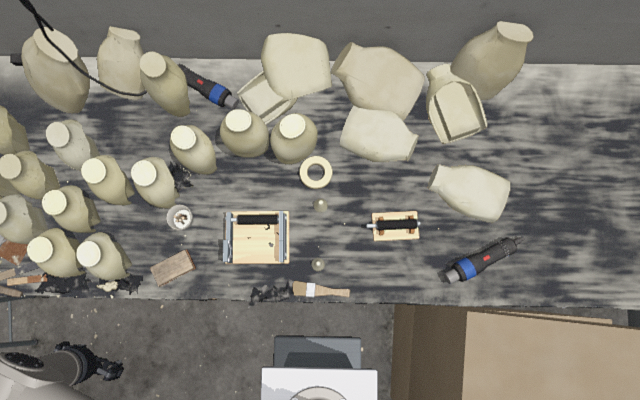

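View pics/side.png

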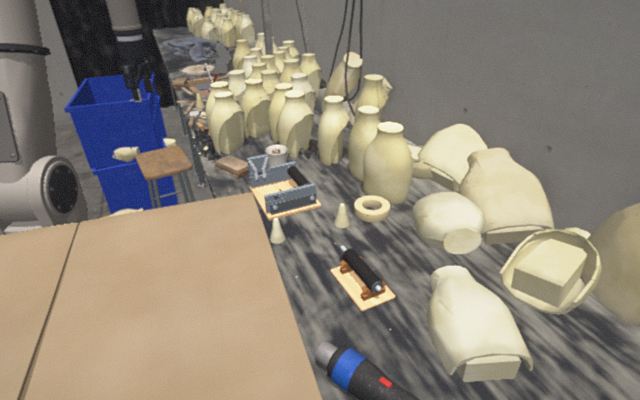

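Top view: cradle at about (257,237), with the tall cheek at left (u≈228), the rear roller at (257,219), and the front place below it. The rest with the roller is at (395,226), its sprung tip at about (362,225). Cones are at (320,204) and (318,265), and the tape is at (316,172). The side view confirms this layout.

```bash
cat > h.py <<'E'
from station import robot, hand, solve_ik, monitor, vision, order
import cv2,numpy as np
from scipy.spatial.transform import Rotation as Ro
def ori(phi,flip=1):
    """tool down; phi = direction (world yaw) of roller +y axis; tool x along +/- it"""
    x=flip*np.array([np.cos(phi),np.sin(phi),0]); z=np.array([0,0,-1.]); y=np.cross(z,x)
    return Ro.from_matrix(np.c_[x,y,z]).as_rotvec()
def cam(name):
    s=monitor.sense(); c=vision.camera(name)
    if name=="wrist":
        Rt=Ro.from_rotvec(s["tcp_rot"]).as_matrix(); T=c["T_tool_cam"]
        Rwc=Rt@T[:3,:3]; o=Rt@T[:3,3]+s["tool_pos"]
        c["R"]=Rwc.T; c["t"]=-Rwc.T@o
    return c
def rays(c,uv):
    uv=np.atleast_2d(uv).astype(float); d=np.c_[uv,np.ones(len(uv))]@np.linalg.inv(c["K"]).T
    return -c["R"].T@c["t"], d@c["R"]
def onplane(c,uv,z):
    o,d=rays(c,uv); return o+d*((z-o[2])/d[:,2])[:,None]
def cloud(c):
    v,u=np.indices(c["z_map"].shape); o,d=rays(c,np.c_[u.ravel(),v.ravel()])
    return (o+d*c["z_map"].ravel()[:,None]).reshape(*c["z_map"].shape,3)
def project(c,X):
    X=np.atleast_2d(X)@c["R"].T+c["t"]; p=X@c["K"].T; return p[:,:2]/p[:,2:]
E
python3 - <<'E'
from h import *
c=dict(np.load("top.npz"))
for n,uv,z in [("restroller",(395,225),.04),("tip",(362,225),.04),("cradle",(257,237),.012),("tallface",(232,240),.1),("coneA",(318,265),.06),("coneB",(320,204),.06),("tape",(316,172),.02)]:
    print(n,onplane(c,uv,z).round(3))
w=vision.camera("wrist");print(w["T_tool_cam"].round(4),w["K"])
for y in (-.22,.13):
  for p in ((.50,y,.28),(.45,y,.25)):
    for f in (1,-1):
      for phi in (np.pi/2,):
        q=solve_ik(p,ori(phi,f)); print(p,f,None if q is None else np.round(q,2))
E
```

```text
restroller [[ 0.55  -0.206  0.04 ]]
tip [[ 0.548 -0.113  0.04 ]]
cradle [[0.512 0.184 0.012]]
tallface [[0.494 0.24  0.1  ]]
coneA [[0.434 0.008 0.06 ]]
coneB [[0.603 0.006 0.06 ]]
tape [[0.703 0.019 0.02 ]]
[[-2.000e-04 -9.604e-01 -2.786e-01  7.160e-02]
 [ 1.000e+00 -4.000e-04  6.000e-04  9.000e-04]
 [-7.000e-04 -2.786e-01  9.604e-01 -1.801e-01]
 [ 0.000e+00  0.000e+00  0.000e+00  1.000e+00]] [[335.51805393   0.         320.76765443]
 [  0.         335.51805393 194.83207612]
 [  0.           0.           1.        ]]
(0.5, -0.22, 0.28) 1 [-0.19  0.33  0.8   1.37 -0.24  1.53  0.59]
(0.5, -0.22, 0.28) -1 [-0.37  0.42  1.13  1.38 -0.38  1.57 -2.42]
(0.45, -0.22, 0.25) 1 [ 0.05  0.19  0.44  1.55 -0.08  1.42  0.5 ]
(0.45, -0.22, 0.25) -1 [-0.45  0.3   1.13  1.56 -0.27  1.45 -2.45]
(0.5, 0.13, 0.28) 1 [-0.73  0.23  0.56  1.45 -0.12  1.5  -0.17]
(0.5, 0.13, 0.28) -1 [-0.47  0.21  0.22  1.44 -0.05  1.5   2.9 ]
(0.45, 0.13, 0.25) 1 [-0.8   0.12  0.54  1.63 -0.06  1.41 -0.25]
(0.45, 0.13, 0.25) -1 [-0.53  0.11  0.24  1.62 -0.03  1.41  2.85]
```

```bash
python3 - <<'E'
from h import *
import pickle
o=ori(np.pi/2)
D={}
for n,p in [("c1",(.49,.13,.22)),("c2",(.49,.06,.22)),("r1",(.55,-.24,.18)),("r2",(.53,-.29,.18))]:
    robot.move_to(p,o); D[n]=cam("wrist"); cv2.imwrite(f"pics/{n}.png",D[n]["img"][:,:,::-1])
    s=monitor.sense();print(n,s["time_s"],s["tool_pos"],np.round(s["qpos"],2))
pickle.dump(D,open("D.pkl","wb"))
im=np.vstack([np.hstack([D[a]["img"],D[b]["img"]]) for a,b in (("c1","c2"),("r1","r2"))])
cv2.imwrite("pics/all.png",cv2.resize(im,(800,500),interpolation=cv2.INTER_AREA)[:,:,::-1])
E
```

```text
c1 1.9333 [0.48941837 0.13224733 0.21970261] [-0.75  0.23  0.55  1.6  -0.12  1.36 -0.18]
c2 2.3667 [0.48992443 0.0611376  0.21996824] [-0.66  0.2   0.6   1.63 -0.11  1.35 -0.04]
r1 3.5917 [ 0.55132882 -0.23687032  0.17996871] [-0.12  0.5   0.76  1.41 -0.34  1.37  0.65]
r2 3.975 [ 0.53045422 -0.28908031  0.1803835 ] [-0.02  0.51  0.77  1.4  -0.35  1.37  0.75]
```

View pics/all.png

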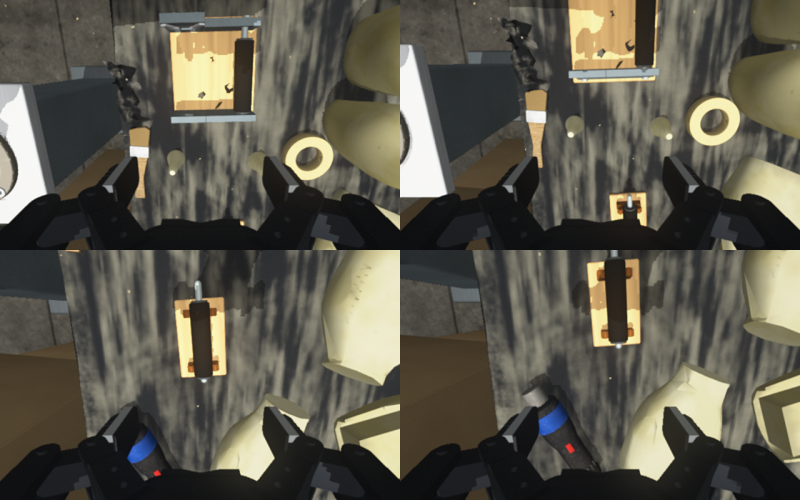

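View pics/c2.png

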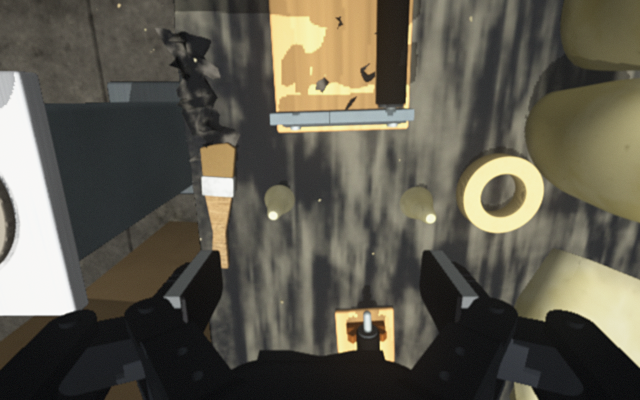

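View pics/r1.png

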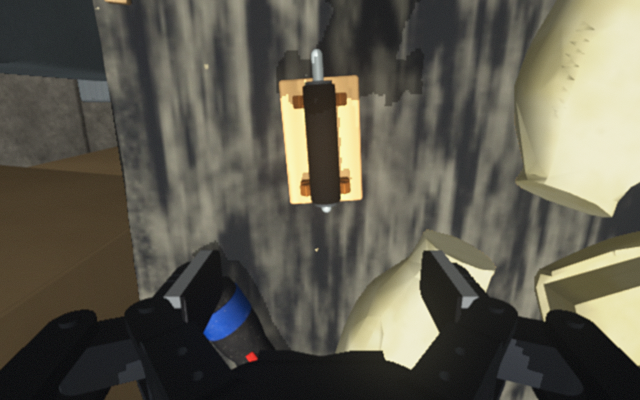

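The wrist views show the cradle in c1 at full-resolution columns 260–420 and rows 20–250, with the tall cheek at the top and the low cheek near row 240. In r1 the roller runs from its sprung tip at (318,50) to its stub at (327,209). Next I measure both.

```bash
cat > m.py <<'E'
from h import *
import pickle
D=pickle.load(open("D.pkl","rb"))
def wood(c,box):
    hsv=cv2.cvtColor(c["img"],cv2.COLOR_RGB2HSV); m=((hsv[...,0]<25)&(hsv[...,1]>60)&(hsv[...,2]>110)).astype(np.uint8)
    z=np.zeros_like(m); x0,y0,x1,y1=box; z[y0:y1,x0:x1]=m[y0:y1,x0:x1]; return z
if __name__=="__main__":
    R={}
    for n,box in (("r1",(250,60,400,215)),("r2",(260,8,420,165))):
        c=D[n]; w=wood(c,box); w=cv2.morphologyEx(w,cv2.MORPH_OPEN,np.ones((3,3)))
        h=np.zeros_like(w); cv2.fillConvexPoly(h,cv2.convexHull(cv2.findNonZero(w)),1)
        dark=((c["img"].max(2)<75)&(h>0)).astype(np.uint8); dark=cv2.morphologyEx(dark,cv2.MORPH_OPEN,np.ones((9,9)))
        k=max(cv2.findContours(dark,0,2)[0],key=cv2.contourArea); r=cv2.minAreaRect(k); b=cv2.boxPoints(r)
        rb=cv2.minAreaRect(cv2.findNonZero(w))
        print(n,r,"board",rb, onplane(c,rb[0],.008).round(4))
        b=b[np.argsort(b[:,1])]; top,bot=b[:2].mean(0),b[2:].mean(0)
        print(" px ends",top,bot," on z.04:",onplane(c,[top,bot],.04).round(4).tolist())
        R[n]=(c,top,bot,np.array(r[0]))
        P=cloud(c); u,v=np.round(r[0]).astype(int); print(" cloud mid (top surface)",P[v-3:v+4,u-3:u+4].reshape(-1,3).mean(0).round(4))
    # side lines of the tube -> axis height: intersect mid rays across view planes
    (c1,t1,b1,m1),(c2,t2,b2,m2)=R["r1"],R["r2"]
    o1,d1=rays(c1,[t1,b1]); o2,d2=rays(c2,[t2,b2])
    n1=np.cross(*d1); n2=np.cross(*d2); L=np.cross(n1,n2); L/=np.linalg.norm(L); L*=np.sign(L[1])
    p=np.linalg.lstsq(np.array([n1/np.linalg.norm(n1),n2/np.linalg.norm(n2),[0,1,0]]),np.array([n1@o1/np.linalg.norm(n1),n2@o2/np.linalg.norm(n2),-.2]),rcond=None)[0]
    print("axis pt at y=-.2",p.round(4),"dir",L.round(4))
    P=cloud(D["c1"]); r=P[(P[...,2]>-.02)&(P[...,0]>.40)&(P[...,0]<.62)&(P[...,1]>.08)&(P[...,1]<.30)]
    hist,e=np.histogram(r[:,2],np.arange(-.01,.15,.004)); print([(round(a,3),int(b)) for a,b in zip(e,hist)])
    for a,b in ((.05,.09),(.095,.14)):
        for yl,yh in ((.08,.15),(.2,.3)):
            s=r[(r[:,2]>a)&(r[:,2]<b)&(r[:,1]>yl)&(r[:,1]<yh)]
            if len(s)>5: print(a,yl,len(s),np.percentile(s,[2,10,50,90,98],axis=0).round(4).tolist())
    c=D["c1"]["img"][0:270,240:440]; cv2.imwrite("pics/c1z.png",cv2.resize(c,None,fx=2.2,fy=2.2,interpolation=cv2.INTER_CUBIC)[:,:,::-1])
E
python3 m.py
```

```text
r1 ((321.4805908203125, 141.59732055664062), (119.0064697265625, 31.58984375), 87.24089050292969) board ((321.4655456542969, 139.41380310058594), (125.37152862548828, 80.15555572509766), 86.633544921875) [[ 0.5516 -0.2066  0.008 ]]
 px ends [318.6163   82.16306] [324.34488 201.03159]  on z.04: [[0.5487, -0.1514, 0.04], [0.5546, -0.264, 0.04]]
 cloud mid (top surface) [ 0.551  -0.2035  0.0548]
r2 ((344.9942932128906, 80.8193359375), (131.2523193359375, 33.365989685058594), 88.17203521728516) board ((344.63287353515625, 84.32669067382812), (136.60281372070312, 84.30460357666016), 85.84036254882812) [[ 0.5531 -0.2064  0.008 ]]
 px ends [342.9009   15.22657] [347.08768 146.41211]  on z.04: [[0.5484, -0.151, 0.04], [0.5542, -0.264, 0.04]]
 cloud mid (top surface) [ 0.5497 -0.2057  0.0611]
axis pt at y=-.2 [ 0.5512 -0.2     0.0361] dir [-0.0526  0.9984  0.0198]
[(np.float64(-0.01), 0), (np.float64(-0.006), 26), (np.float64(-0.002), 13873), (np.float64(0.002), 333), (np.float64(0.006), 66), (np.float64(0.01), 12625), (np.float64(0.014), 391), (np.float64(0.018), 149), (np.float64(0.022), 14
[... 489 characters left out ...]
 (np.float64(0.102), 139), (np.float64(0.106), 1235), (np.float64(0.11), 11), (np.float64(0.114), 0), (np.float64(0.118), 0), (np.float64(0.122), 0), (np.float64(0.126), 0), (np.float64(0.13), 0), (np.float64(0.134), 0), (np.float64(0.138), 0), (np.float64(0.142), 0)]
0.05 0.08 2567 [[0.4438, 0.1079, 0.0525], [0.4585, 0.1102, 0.0594], [0.5368, 0.1177, 0.067], [0.5665, 0.1411, 0.0698], [0.5755, 0.1482, 0.0713]]
0.05 0.2 3347 [[0.452, 0.2025, 0.0529], [0.4808, 0.2107, 0.0601], [0.5464, 0.2516, 0.0674], [0.5645, 0.2625, 0.0712], [0.5716, 0.2651, 0.0852]]
0.095 0.2 1512 [[0.437, 0.2487, 0.0965], [0.4413, 0.2512, 0.103], [0.4649, 0.256, 0.1079], [0.4879, 0.2621, 0.1091], [0.4926, 0.2632, 0.1097]]
```

View pics/c1z.png

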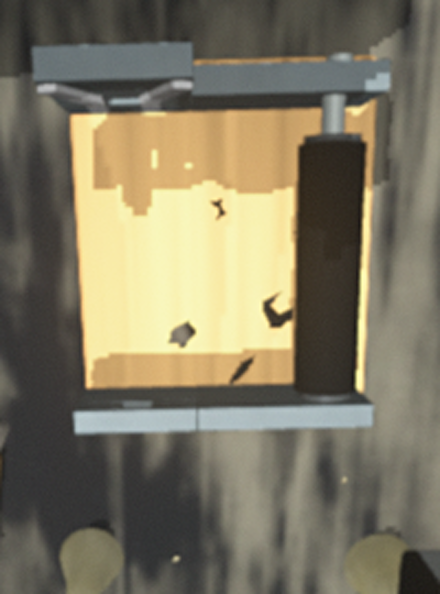

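The crop of c1 shows the tall cheek's high part on the front side (crop cols 33–192), with the guide strips and notch at about (128,100). The low cheek's front mouth is at (137,403). Depth puts the tall top near 108 mm and the low top near 67 mm, so the recess should be near z = 0.056. I'll take two settled views to fix the cradle pose.

```bash
cat > fit.py <<'E'
from h import *
import pickle
def fit(c,tag):
    P=cloud(c).reshape(-1,3); P=P[(P[:,0]>.38)&(P[:,0]<.64)&(P[:,1]>.07)&(P[:,1]<.31)]
    lo=P[(P[:,1]<.14)&(P[:,2]>.045)&(P[:,2]<.09)]; zl=np.median(lo[:,2]); lo=lo[abs(lo[:,2]-zl)<.003]
    hi=P[(P[:,2]>.095)]; zh=np.median(hi[:,2]); hi=hi[abs(hi[:,2]-zh)<.003]
    ro=P[(P[:,1]>.15)&(P[:,1]<.225)&(P[:,2]>.05)]; zr=np.percentile(ro[:,2],95)
    k=np.polyfit(ro[:,1],ro[:,0],1)           # roller line x(y)
    kl=np.polyfit(lo[:,0],lo[:,1],1)
    bd=P[abs(P[:,2]-.012)<.003]; rb=cv2.minAreaRect(bd[:,:2].astype(np.float32)*1000)
    yaw=-np.arctan(k[0]); 
    print(tag,"ztop low %.4f tall %.4f roller %.4f; yaw roller %.4f lowcheek %.4f"%(zl,zh,zr,yaw,np.arctan(kl[0])),"board",np.round(rb[0],1),np.round(rb[1],1),round(rb[2],2))
    for y in (-0.03,): pass
    a=np.arctan(kl[0]); ex=np.array([np.cos(a),np.sin(a)]); ey=np.array([-np.sin(a),np.cos(a)])
    for n,s in (("low",lo),("tall",hi),("roller",ro)):
        print("  ",n,"x'",np.percentile(s[:,:2]@ex,[1,3,50,97,99]).round(4),"y'",np.percentile(s[:,:2]@ey,[1,3,50,97,99]).round(4))
E
python3 - <<'E'
from fit import *
o=ori(np.pi/2); D=pickle.load(open("D.pkl","rb"))
for n,p in [("c4",(.53,.13,.23)),("c3",(.46,.16,.23))]:
    robot.move_to(p,o); robot.wait(.3); D[n]=cam("wrist"); fit(D[n],n)
print(monitor.sense()["time_s"])
pickle.dump(D,open("D.pkl","wb"))
for n in ("c3","c4"): cv2.imwrite(f"pics/{n}.png",D[n]["img"][:,:,::-1])
im=np.hstack([cv2.resize(D[n]["img"][0:330,200:460],(400,508),interpolation=cv2.INTER_CUBIC) for n in ("c3","c4")]); cv2.imwrite("pics/c34.png",im[:,:,::-1])
E
```

```text
c4 ztop low 0.0669 tall 0.3419 roller 0.4101; yaw roller -0.0274 lowcheek 0.0841 board [482.  174.7] [209.9 203.2] 1.69
   low x' [0.4496 0.4528 0.5301 0.5821 0.5853] y' [0.0627 0.0637 0.0719 0.089  0.0914]
   tall x' [0.4678 0.4692 0.5392 0.6103 0.6117] y' [0.0849 0.0889 0.0969 0.1054 0.1057]
   roller x' [0.5241 0.5259 0.5605 0.5832 0.5847] y' [0.1036 0.1039 0.1509 0.1742 0.1765]
c3 ztop low 0.0668 tall 0.3420 roller 0.3584; yaw roller -0.6983 lowcheek 0.0784 board [485.5 173.2] [251.4 158.1] 75.58
   low x' [0.4488 0.4518 0.5281 0.5821 0.5852] y' [0.0659 0.067  0.0749 0.0919 0.0945]
   tall x' [0.4003 0.4018 0.4719 0.5429 0.5444] y' [0.1264 0.128  0.1353 0.1438 0.1441]
   roller x' [0.4013 0.4043 0.4773 0.5607 0.5738] y' [0.1114 0.1143 0.135  0.1444 0.1648]
6.6333
```

View pics/c34.png

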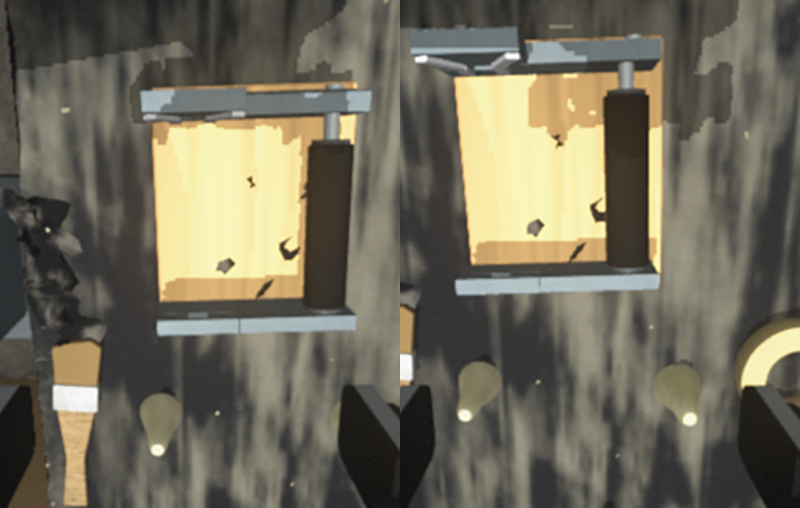

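c3 (left half) and c4 (right half) show the whole cradle. The tall top's rear-right corner is at crop (246,88) in c3 and (118,28) in c4. Fitting now, with the gripper excluded.

```bash
cat > fit2.py <<'E'
from h import *
import pickle
D=pickle.load(open("D.pkl","rb"))
for n in ("c1","c3","c4"):
    c=D[n]; P=cloud(c).reshape(-1,3); col=cv2.cvtColor(c["img"],cv2.COLOR_RGB2HSV).reshape(-1,3)
    k=(P[:,0]>.38)&(P[:,0]<.62)&(P[:,1]>.09)&(P[:,1]<.30)&(P[:,2]<.125); P=P[k]; col=col[k]
    hi=P[P[:,2]>.1]; zh=np.median(hi[:,2]); hi=hi[abs(hi[:,2]-zh)<.002]
    lo=P[(P[:,1]<.135)&(P[:,2]>.055)&(col[:,2]>90)]; zl=np.median(lo[:,2]); lo=lo[abs(lo[:,2]-zl)<.002]
    lt=P[(P[:,1]>.24)&(P[:,2]>.055)&(P[:,2]<.09)&(P[:,0]>.50)]; zt=np.median(lt[:,2])
    ro=P[(P[:,1]>.15)&(P[:,1]<.215)&(P[:,2]>.045)&(P[:,0]>.52)]
    kr=np.polyfit(ro[:,1],ro[:,0],1); a=-kr[0]
    r1=cv2.minAreaRect((lo[:,:2]*1000).astype(np.float32)); r2=cv2.minAreaRect((hi[:,:2]*1000).astype(np.float32))
    ex=np.array([np.cos(a),np.sin(a)]); ey=np.array([-np.sin(a),np.cos(a)])
    pr=lambda s,e:np.percentile(s[:,:2]@e,[1,50,99]).round(4)
    print(n,"z low %.4f tall %.4f lowback %.4f roller %.4f"%(zl,zh,zt,np.percentile(ro[:,2],90)),"yaw %.4f"%a,np.round(r1[0]+r1[1]+(r1[2],),2),np.round(r2[0]+r2[1]+(r2[2],),2))
    print("  low",pr(lo,ex),pr(lo,ey),"tall",pr(hi,ex),pr(hi,ey),"rol",pr(ro,ex))
    w=((col[:,0]<25)&(col[:,1]>60)&(abs(P[:,2]-.012)<.003)); b=P[w]; print("  board",pr(b,ex),pr(b,ey))
o1,d1=rays(D["c3"],(360,57)); o2,d2=rays(D["c4"],(276.7,18)); d1,d2=d1[0],d2[0]
s=np.linalg.lstsq(np.c_[d1,-d2],o2-o1,rcond=None)[0]; print("tri tall corner",o1+s[0]*d1,o2+s[1]*d2)
E
python3 fit2.py
```

```text
c1 z low 0.0671 tall 0.1080 lowback 0.0670 roller 0.0712 yaw 0.0317 [509.6  115.25 139.71  15.25   2.01] [464.61 256.5   57.73  14.64   1.07]
  low [0.4447 0.5133 0.581 ] [0.092  0.0977 0.1056] tall [0.4443 0.4728 0.5013] [0.2367 0.2425 0.2485] rol [0.5475 0.5595 0.5753]
  board [0.4432 0.5048 0.591 ] [0.1024 0.209  0.2593]
c3 z low 0.0671 tall 0.1081 lowback 0.0671 roller 0.0712 yaw 0.0295 [509.7  115.43 139.77  15.48   2.01] [464.34 256.7   57.49  14.05   1.56]
  low [0.4443 0.5137 0.5812] [0.0931 0.0988 0.1066] tall [0.4437 0.4718 0.5003] [0.2379 0.2437 0.2497] rol [0.547  0.5583 0.5748]
  board [0.4424 0.5154 0.5875] [0.103  0.1931 0.2614]
c4 z low 0.0671 tall 0.1080 lowback 0.0670 roller 0.0713 yaw 0.0307 [509.74 115.35 139.86  15.42   2.09] [464.65 256.38  58.36  14.94   2.33]
  low [0.4447 0.5143 0.5816] [0.0926 0.0982 0.1063] tall [0.4442 0.4724 0.5008] [0.2372 0.2431 0.2491] rol [0.5473 0.5611 0.5763]
  board [0.443  0.517  0.5916] [0.1029 0.2057 0.2602]
tri tall corner [0.4939298  0.26384985 0.10553295] [0.49393918 0.26387151 0.10553631]
```

Two-view results:
- **Roller:** axis centre (0.5515, −0.207, 0.04), heading π/2 + 0.0525.
- **Cradle:** home is about (0.467, 0.175), yaw about 0.033. Both cheek tops give a recess height of about 0.056.

Next is the grasp.

```bash
python3 - <<'E'
from h import *
o=ori(np.pi/2+.0525); x,y=.5515,-.207
robot.move_to((x,y,.13),o); robot.move_linear((x,y,.0195),feed=.12)
s=monitor.sense(); print(s["time_s"],s["tool_pos"],s["force"].round(2))
hand.clamp(80); robot.wait(.2); s=monitor.sense(); print("clamped",s["tool_pos"],s["width"],s["finger_force"],s["force"].round(2))
robot.move_linear((x,y,.15),feed=.12); robot.wait(.2)
s=monitor.sense(); print("lifted",s["time_s"],s["tool_pos"],s["width"],s["finger_force"],s["force"].round(2),s["ft_torque"].round(2))
c=cam("wrist"); cv2.imwrite("pics/grip.png",c["img"][:,:,::-1]); P=cloud(c)
np.savez("grip.npz",**c); t=s["tool_pos"]
k=(abs(P[...,0]-t[0])<.03)&(P[...,1]-t[1]>.02)&(P[...,1]-t[1]<.1)&(abs(P[...,2]-t[2]-.02)<.03)
q=P[k]-t
for a,b in ((.02,.035),(.035,.05),(.06,.075),(.075,.09)):
    m=q[(q[:,1]>a)&(q[:,1]<b)]; 
    if len(m): print(a,len(m),"x",np.percentile(m[:,0],[2,50,98]).round(4),"ztop",np.percentile(m[:,2],90).round(4),"ymax",m[:,1].max().round(4))
E
```

```text
9.15 [ 0.55224478 -0.20754711  0.02040927] [-0.48 -0.1   0.3 ]
clamped [ 0.55149512 -0.20703498  0.01949527] 0.00010972441827484886 0.0 [-0.3   0.15  0.27]
lifted 11.5583 [ 0.55113234 -0.20678895  0.14929766] 2.8425572774099942e-05 0.0 [ 0.37  0.16 -1.02] [ 0.   -0.   -0.04]
```

View pics/grip.png

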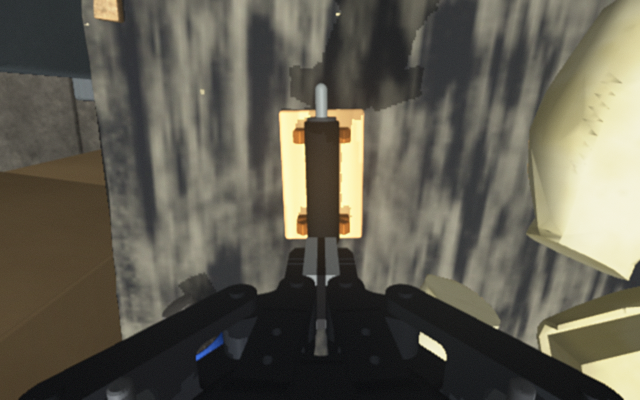

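The grasp missed: the fingers shut to zero width and the roller is still in the rest. In the image the fingertips look about 40 mm nearer the camera than the reported TCP. I'll measure that with depth from this view and from the open-finger view.

```bash
python3 - <<'E'
from h import *
import pickle
g=dict(np.load("grip.npz")); D=pickle.load(open("D.pkl","rb"))
def toolpts(c):
    v,u=np.indices(c["z_map"].shape); d=np.c_[u.ravel(),v.ravel(),np.ones(u.size)]@np.linalg.inv(c["K"]).T*c["z_map"].ravel()[:,None]
    T=c["T_tool_cam"]; return (d@T[:3,:3].T+T[:3,3]).reshape(400,640,3)
P=toolpts(g)
for r in range(180,300,8): print(r,P[r,310].round(4),P[r,332].round(4),g["img"][r,310])
P=toolpts(D["c4"])
m=(g["z_map"]>0)
for n in ("c4","r1"):
    P=toolpts(D[n]); z=D[n]["z_map"]; k=(z>0.03)&(z<.25)
    q=P[k]; print(n,"near pts",len(q),"zmax",np.percentile(q[:,2],[50,90,99,99.9]).round(4)); f=q[q[:,2]>np.percentile(q[:,2],95)]; print(np.abs(f[:,1]).min(),np.abs(f[:,1]).max(),f[:,0].min(),f[:,0].max())
s=monitor.sense(); print(s["tool_pos"],s["width"])
E
```

```text
180 [ 0.0048 -0.0095  0.0972] [0.0048 0.0092 0.0972] [71 58 42]
188 [-0.0028 -0.0096  0.0992] [-0.0023  0.0093  0.0974] [68 55 42]
196 [-0.01   -0.0097  0.0993] [-0.0092  0.0093  0.0965] [66 55 40]
204 [-0.0173 -0.0097  0.0995] [-0.0168  0.0094  0.0976] [66 53 39]
212 [-0.0245 -0.0098  0.0987] [-0.0239  0.0095  0.0971] [60 52 39]
220 [-0.0317 -0.0098  0.0982] [-0.0309  0.0095  0.0959] [60 52 38]
228 [-0.0396 -0.0099  0.0989] [-0.0386  0.0096  0.0964] [58 50 39]
236 [-0.0474 -0.01    0.0992] [-0.0467  0.0097  0.0975] [56 48 41]
244 [ 0.0128 -0.0049 -0.0503] [ 0.0126  0.0044 -0.0498] [96 96 92]
252 [ 0.0125 -0.0047 -0.0574] [ 0.012   0.0041 -0.0564] [94 95 91]
260 [ 0.0127 -0.0045 -0.0646] [ 0.0122  0.0039 -0.0637] [91 91 87]
268 [ 0.0122 -0.0043 -0.07  ] [ 0.0134  0.0036 -0.0721] [89 91 88]
276 [ 0.0116 -0.0042 -0.0746] [ 0.012   0.0035 -0.0752] [158 162 161]
284 [ 0.013  -0.004  -0.0823] [ 0.0133  0.0033 -0.0826] [29 27 28]
292 [ 0.0132 -0.0038 -0.0873] [ 0.0137  0.0031 -0.0881] [24 24 25]
c4 near pts 52448 zmax [-0.1097 -0.0638  0.0873  0.0964]
0.21516946356308064 0.23624802116304064 -0.048540015649165894 0.14170206353924394
r1 near pts 51203 zmax [-0.1107 -0.0705  0.0868  0.0946]
0.04171700400900484 0.2393521679431019 -0.11125908256748299 0.13676550708725344
[ 0.55121271 -0.20685152  0.14944966] -4.321711783421578e-05
```

Confirmed by depth: the shut fingertips end about 46 mm short of the reported TCP. At TCP 0.0195 they closed above the roller. I'll refine that edge, then regrasp with the correction, stopping on contact.

```bash
python3 - <<'E'
from h import *
g=dict(np.load("grip.npz")); T=g["T_tool_cam"]
for r in range(236,246):
    for u in (308,334):
        d=np.linalg.inv(g["K"])@[u,r,1]*g["z_map"][r,u]; print(r,u,(T[:3,:3]@d+T[:3,3]).round(4),end=" ")
    print()
hand.gripper_open()
o=ori(np.pi/2+.0525); x,y=.5515,-.207; zt=.0195-.0465
print(solve_ik((x,y,zt),o))
print(robot.move_linear((x,y,zt),feed=.1,f_stop=6))
s=monitor.sense(); print(s["time_s"],s["tool_pos"],s["force"].round(2),s["width"])
hand.clamp(80); robot.wait(.2); s=monitor.sense(); print("clamped",s["tool_pos"],s["width"],s["finger_force"],s["force"].round(2))
E
```

```text
236 308 [-0.0488 -0.0119  0.1024] 236 334 [-0.0474  0.0116  0.099 ] 
237 308 [ 0.0123 -0.0061 -0.0417] 237 334 [ 0.0125  0.0055 -0.0422] 
238 308 [ 0.0131 -0.006  -0.0447] 238 334 [ 0.0123  0.0055 -0.0428] 
239 308 [ 0.0124 -0.006  -0.0443] 239 334 [ 0.0124  0.0054 -0.0442] 
240 308 [ 0.0123 -0.006  -0.0451] 240 334 [ 0.0119  0.0054 -0.0442] 
241 308 [ 0.0121 -0.0059 -0.0456] 241 334 [ 0.0122  0.0054 -0.0459] 
242 308 [ 0.0123 -0.0059 -0.0471] 242 334 [ 0.0125  0.0053 -0.0476] 
243 308 [ 0.0124 -0.0058 -0.0483] 243 334 [ 0.0125  0.0052 -0.0486] 
244 308 [ 0.0125 -0.0058 -0.0498] 244 334 [ 0.0122  0.0052 -0.049 ] 
245 308 [ 0.0121 -0.0058 -0.0498] 245 334 [ 0.0127  0.0051 -0.0512] 
[-0.2327822   0.75036629  0.8518464   1.68616059 -0.65007985  1.01183021
  0.89913898]
False
14.3083 [ 0.55196945 -0.20727223 -0.02640593] [-0.31 -0.23  0.1 ] 0.08553080641632953
clamped [ 0.55237806 -0.20700742 -0.02659452] 0.02821596283074358 78.49356293678284 [2.05 1.21 3.17]
```

The roller is gripped: width 28 mm, 78 N. The axis is 66.6 mm above the reported TCP. Lifting and carrying it to the pre-pose in front of the tall cheek.

```bash
cat >> h.py <<'E'
HOME=np.array([.4668,.175]); YAW=.033; H=.0666; ZR=.056
EX=np.array([np.cos(YAW),np.sin(YAW)]); EY=np.array([-np.sin(YAW),np.cos(YAW)]); OC=ori(np.pi/2+YAW)
def at(y,z,x=0.):
    """TCP position with roller origin at cradle-relative (x from front line, y from home), axis height z"""
    p=HOME+x*EX+y*EY; return (p[0],p[1],z-H)
def rel(s):
    d=s["tool_pos"][:2]-HOME; return round(float(d@EX),4),round(float(d@EY),4),round(float(s["tool_pos"][2]+H),4)
def fr(s):
    f=s["force"]; return round(float(f[:2]@EX),2),round(float(f[:2]@EY),2),round(float(f[2]),2)
E
python3 - <<'E'
from h import *
print(solve_ik(at(0,.056),OC),solve_ik(at(12,.1),OC))
s=monitor.sense(); x,y,z=s["tool_pos"]
robot.move_linear((x,y,.09),feed=.15); robot.wait(.2)
s=monitor.sense(); print("lift",s["time_s"],s["width"],s["finger_force"],s["force"].round(2),s["ft_torque"].round(2))
robot.move_linear(at(-.02,.15),feed=.25,ori=OC); robot.wait(.3)
s=monitor.sense(); print("pre",s["time_s"],rel(s),s["width"],fr(s),s["ft_torque"].round(2))
c=cam("wrist"); np.savez("pre.npz",**c)
v,u=np.indices(c["z_map"].shape); d=np.c_[u.ravel(),v.ravel(),np.ones(u.size)]@np.linalg.inv(c["K"]).T*c["z_map"].ravel()[:,None]
T=c["T_tool_cam"]; P=d@T[:3,:3].T+T[:3,3]; P=P[(abs(P[:,1])<.02)&(P[:,2]<-.04)&(P[:,2]>-.085)&(P[:,0]>.02)&(P[:,0]<.1)]
for a in np.arange(.02,.095,.01):
    m=P[(P[:,0]>a)&(P[:,0]<=a+.01)]
    if len(m)>3: print(a.round(3),len(m),"y",np.percentile(m[:,1],[3,50,97]).round(4),"ztop",np.percentile(m[:,2],5).round(4))
print("xmax",P[:,0].max())
cv2.imwrite("pics/pre.png",c["img"][:,:,::-1])
E
```

```text
[-1.10022617  0.60391909  0.96189877  1.93206729 -0.61805338  0.93380753
  0.20081632] None
lift 16.2083 0.02839217281553582 78.7898576259613 [ 0.3  -0.19 -2.29] [ 0.04 -0.01 -0.05]
pre 18.15 (0.0002, -0.0206, 0.15) 0.02816980428548369 (0.49, 0.68, -2.38) [0.03 0.06 0.  ]
0.02 2262 y [-0.0141 -0.0007  0.0123] ztop -0.0821
0.03 2471 y [-0.0141 -0.001   0.0123] ztop -0.082
0.04 2644 y [-0.0143 -0.001   0.012 ] ztop -0.082
0.05 2648 y [-0.0135 -0.001   0.0112] ztop -0.0816
0.06 962 y [-0.0061 -0.0014  0.0032] ztop -0.0726
0.07 1039 y [-0.0061 -0.0016  0.0031] ztop -0.0725
0.08 258 y [-0.0054 -0.0016  0.0022] ztop -0.0719
xmax 0.08351694105778606
```

View pics/pre.png

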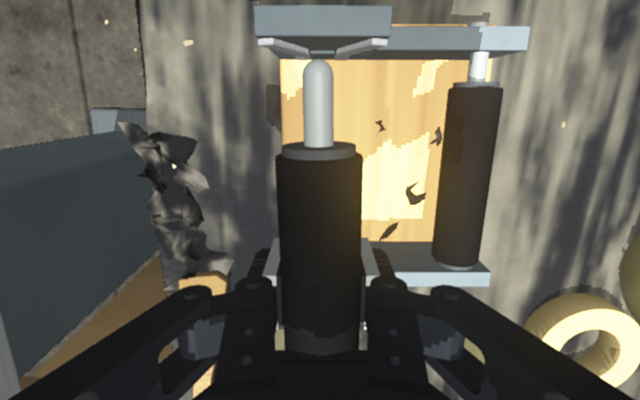

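The pre-pose view shows the roller level in the hand, with the pin nose at (318,65) and the channel centre near col 322. By depth the pin sits about 1.5 mm to −x with about 0.01 rad of extra yaw, so I'll correct both. Then I lower and feel for the tall face.

```bash
sed -i 's/H=.0666/H=.067/; s#OC=ori(np.pi/2+YAW)#OC=ori(np.pi/2+YAW-.011)#; s/HOME=np.array(\[.4668,.175\])/HOME=np.array([.4681,.175])/' h.py
python3 - <<'E'
from h import *
robot.move_linear(at(-.02,.088),feed=.1,ori=OC); robot.wait(.3)
s=monitor.sense(); f0=np.array(fr(s)); print("above",s["time_s"],rel(s),f0)
print(robot.move_linear(at(.005,.088),feed=.02,f_stop=2.2))
s=monitor.sense(); print("contact?",s["time_s"],rel(s),np.array(fr(s))-f0)
robot.wait(.2); s=monitor.sense(); print(rel(s),np.array(fr(s))-f0)
E
```

```text
above 19.275 (0.0004, -0.0198, 0.0885) [ 0.16  0.3  -3.2 ]
True
contact? 20.0417 (-0.0007, -0.0069, 0.0872) [-0.34 -2.35  1.09]
(-0.0021, -0.0072, 0.0863) [ 0.19 -1.16  1.04]
```

```bash
python3 - <<'E'
from h import *
f0=np.array([.16,.3,-3.2])
for y in (.002,.009,.0155):
    st=robot.move_linear(at(y,.088),feed=.025,ori=OC,f_stop=10); robot.wait(.1); s=monitor.sense(); print(st,s["time_s"],rel(s),np.array(fr(s))-f0,s["ft_torque"].round(2),s["width"].round(4))
    if st: break
E
```

```text
Traceback (most recent call last):
AttributeError: 'float' object has no attribute 'round'
```

```bash
python3 - <<'E'
from h import *
f0=np.array([.16,.3,-3.2])
for y in (.002,.009,.0155):
    st=robot.move_linear(at(y,.088),feed=.025,ori=OC,f_stop=10); robot.wait(.1); s=monitor.sense(); print(st,s["time_s"],rel(s),np.array(fr(s))-f0,s["ft_torque"].round(2),s["width"])
    if st: break
E
```

```text
False 21.2083 (-0.0016, 0.0006, 0.0872) [-1.85 -4.64 -0.99] [-1.13  0.3   0.2 ] 0.028434555581688687
False 21.7417 (-0.0015, 0.0064, 0.0873) [-1.54 -7.34 -0.87] [-1.36  0.26  0.1 ] 0.0284249879326563
False 22.25 (-0.0016, 0.0118, 0.0872) [-2.16 -8.17 -0.45] [-1.62  0.29  0.15] 0.028183280517225726
```

Spring force against travel agrees with contact at −7 mm (8.2 N ≈ 19 mm of pin travel). The arm yields about 2 N/mm, so I'll command a little further. Then I feel downward in small steps for the recess.

```bash
cat > down.py <<'E'
from h import *
import sys
f0=np.array([.16,.3,-3.2]); Y=.0188; X=.0012
def log(tag):
    s=monitor.sense(); f=np.array(fr(s))-f0; print(tag,round(s["time_s"],2),rel(s),f.round(2),round(float(s["ft_torque"][0]),2)); return rel(s),f
if __name__=="__main__":
    robot.move_linear(at(Y,.088,X),feed=.025,ori=OC,f_stop=10); robot.wait(.1); log("push")
    for z in [.084,.080,.076,.074,.072,.070,.068,.066,.064,.062]:
        st=robot.move_linear(at(Y,z,X),feed=.03,ori=OC,f_stop=7); r,f=log(z)
        if st or f[2]>6 or f[1]<-13 or f[1]>-6.8: print("stop",st); break
E
python3 down.py
```

```text
push 22.64 (-0.0012, 0.0145, 0.087) [-2.77 -9.72 -0.06] -1.78
0.084 22.93 (0.001, 0.0146, 0.0838) [-1.06 -8.33  0.2 ] -1.68
0.08 23.21 (0.0021, 0.0146, 0.0801) [ 0.23 -9.2   0.65] -1.74
0.076 23.49 (0.0026, 0.0145, 0.0763) [-0.13 -8.68  0.78] -1.68
0.074 23.74 (0.0026, 0.0146, 0.0744) [ 1.04 -8.51  2.31] -1.63
0.072 23.99 (0.0027, 0.0146, 0.0724) [ 0.71 -9.24  1.7 ] -1.68
0.07 24.24 (0.0026, 0.0146, 0.0704) [ 0.62 -9.39  1.25] -1.64
0.068 24.49 (0.0027, 0.0146, 0.0685) [ 1.89 -8.58  1.81] -1.64
0.066 24.74 (0.0027, 0.0146, 0.0664) [  1.44 -10.07   1.31] -1.69
0.064 24.99 (0.0024, 0.0146, 0.0641) [ 1.23 -9.37 -0.57] -1.77
0.062 25.24 (0.0012, 0.0156, 0.061) [ 2.13 -6.91 -6.94] -1.77
```

The pin is starting to drop in: Fy eases and Fz pulls down, so the recess is lower, in line with 0.056. Continuing in 1 mm steps.

```bash
python3 - <<'E'
from down import *
for z in [.060,.059,.058,.057,.056]:
    st=robot.move_linear(at(Y,z,X),feed=.03,ori=OC); robot.wait(.05); r,f=log(z)
    if f[2]>3 or f[1]<-13: print("stop",st); break
E
```

```text
0.06 25.54 (0.0012, 0.0156, 0.0594) [ 0.87 -7.92 -2.44] -1.53
0.059 25.84 (0.0013, 0.0158, 0.0587) [ 0.7  -7.07 -0.72] -1.34
0.058 26.14 (0.0013, 0.016, 0.0579) [ 0.02 -7.03  1.55] -1.32
0.057 26.44 (0.0015, 0.0161, 0.0572) [-0.38 -7.21  2.95] -1.15
0.056 26.74 (0.0018, 0.0161, 0.0563) [-0.05 -6.83  1.06] -1.23
```

The pin is fully in: the force equals 15 mm of travel, which puts the nose 8 mm deep. Now easing back toward the low cheek, comparing the measured force with the spring's.

```bash
python3 - <<'E'
from down import *
z=.0575
for y in (.0165,.014,.012,.010,.008,.0065,.005,.0042):
    st=robot.move_linear(at(y,z,.001),feed=.03,ori=OC,f_stop=7); robot.wait(.05); r,f=log(y)
    e=-(2.5+.3*(3+(r[1]-.0039)*1000)); print("   spring expected",round(e,2),"extra",round(f[1]-e,2))
    if st or f[1]-e>5: print("stop",st); break
E
```

```text
0.0165 27.04 (0.0017, 0.0139, 0.0575) [-0.21 -6.96 -0.48] -1.35
   spring expected -6.4 extra -0.56
0.014 27.34 (0.0018, 0.0119, 0.0575) [ 1.05 -5.63 -1.13] -1.19
   spring expected -5.8 extra 0.17
0.012 27.64 (0.0018, 0.0104, 0.0576) [ 1.02 -5.46 -1.1 ] -1.05
   spring expected -5.35 extra -0.11
0.01 27.94 (0.0017, 0.009, 0.0576) [ 0.13 -5.66 -1.12] -1.06
   spring expected -4.93 extra -0.73
0.008 28.24 (0.0014, 0.0076, 0.0576) [ 1.25 -4.45 -0.44] -0.94
   spring expected -4.51 extra 0.06
0.0065 28.54 (0.0011, 0.0066, 0.0576) [ 1.91 -5.19 -0.35] -0.85
   spring expected -4.21 extra -0.98
0.005 28.84 (0.001, 0.0051, 0.0575) [ 0.71 -3.78  0.93] -0.74
   spring expected -3.76 extra -0.02
0.0042 29.14 (0.001, 0.0043, 0.0575) [ 0.61 -4.82  0.52] -0.69
   spring expected -3.52 extra -1.3
```

```bash
python3 - <<'E'
from down import *
z=.0572
for y in (.003,.002,.001):
    robot.move_linear(at(y,z,.001),feed=.03,ori=OC,f_stop=6); robot.wait(.1); r,f=log(y)
    if f[1]>-1: break
c=cam("wrist"); np.savez("home.npz",**c); cv2.imwrite("pics/home.png",c["img"][:,:,::-1])
E
```

```text
0.003 29.49 (0.001, 0.0035, 0.0572) [ 0.66 -2.64  0.6 ] -0.3
0.002 29.84 (0.001, 0.0033, 0.0572) [ 0.21  1.42 -0.09] 0.3
```

View pics/home.png

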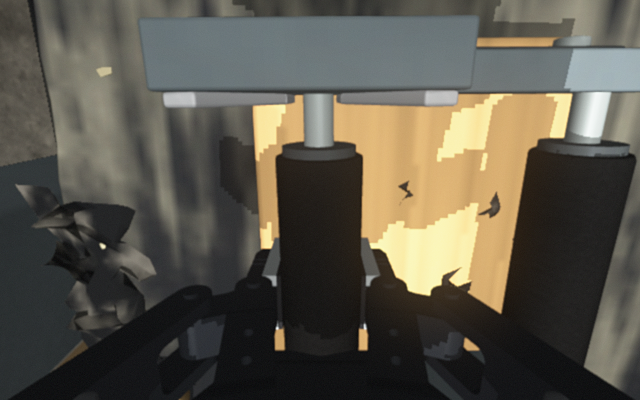

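The view shows the pin in the tall cheek's channel at (318,110). A firm stop was felt within 0.6 mm of the predicted home, so both ends are seated. Releasing, withdrawing straight up and checking by depth.

```bash
python3 - <<'E'
from h import *
hand.gripper_open(); robot.wait(.2); s=monitor.sense(); print(s["width"],fr(s)); p=s["tool_pos"]
print(robot.move_linear((p[0],p[1],.17),feed=.12,f_stop=12))
robot.move_linear((p[0],p[1]-.04,.20),feed=.2); robot.wait(.4)
c=cam("wrist"); P=cloud(c).reshape(-1,3); P=P[(P[:,2]<.125)&(P[:,2]>.02)]
q=np.c_[(P[:,:2]-HOME)@EX,(P[:,:2]-HOME-.0034*EY)@EY,P[:,2]]
for a in (-.05,-.03,0,.03,.045,.06,.066):
    m=q[(abs(q[:,1]-a)<.004)&(abs(q[:,0])<.025)]
    if len(m)>3: print(a,len(m),"x",np.percentile(m[:,0],[2,50,98]).round(4),"ztop",np.percentile(m[:,2],95).round(4))
m=q[(abs(q[:,0])<.01)&(q[:,2]>.062)&(abs(q[:,1])<.058)]; print("tube y",m[:,1].min(),m[:,1].max())
print(monitor.sense()["time_s"],monitor.sense()["tool_pos"])
E
```

```text
0.08525289934987974 (-0.32, -0.85, 0.73)
False
-0.05 237 x [-0.0136  0.0001  0.015 ] ztop 0.0697
-0.03 260 x [-0.0142  0.0003  0.015 ] ztop 0.0704
0 277 x [-0.0146 -0.0003  0.0148] ztop 0.0708
0.03 295 x [-0.0147 -0.      0.0147] ztop 0.0714
0.045 303 x [-0.0144  0.0001  0.0147] ztop 0.0716
0.06 113 x [-0.0102  0.0003  0.0097] ztop 0.0689
0.066 117 x [-0.005   0.0003  0.0048] ztop 0.0624
tube y -0.05799161211975936 0.0579393805777232
33.1833 [0.46885593 0.13735595 0.19971585]
```

The roller stayed in place after release: on the front line, tilted about 1°, axis about 56 mm high. Handing in.

```bash
python3 -c "
from station import order
print(order.finish_job())"
```

```text
the job is handed in; nothing more can be done
None
```

The roller is snapped home in the front place of the cradle with both ends seated, released and level within about 1°, and the job is handed in at about 33 s; the first grasp closed above the roller and was redone, because the fingertips end about 42 mm short of the reported TCP.

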